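# Load the master block into the dial comparator

### The arm

A 7-joint arm with a two-finger parallel gripper is mounted at the origin on a cart in front of the work surface, level with it; the furniture and walls round the work are solid. World frame = base frame: x ahead of the robot, y to its left, z up, the work surface at z = 0. Lengths are in m, angles in rad, forces in N, time in s.
With the tool pointing down it reaches from about 0.425 to 0.925 m from the base axis. Payload 6.8 kg.
Tool frame: the origin (TCP) lies midway between the tips of the shut fingers; the grasp point (between the pads) lies bot.grip_point_offset behind it (bot.grip_point_offset is the distance from the TCP to the grasp point, in m); z points along the fingers, y is the line along which they close (so a half turn about z gives the same grasp; the last joint's range is limited). The gripper opens to 85 mm and grips with 20 to 120 N. Pads are 22 mm wide; open, the fingers measure 114 mm over their backs; the gripper's body (76 mm by 85 mm) begins 54 mm behind the grasp point. The pads swing forward as they close: fully open they stand 13 mm farther back than shut.
Start: joints at [-1.394, 0.477, 0.022, 1.555, -0.011, 1.109, -0.083], TCP at [0.19, 0.648, 0.202] pointing down, gripper open.
Joint ranges: [-2.96, 2.96], [-0.34, 2.1], [-1.41, 1.46], [0.24, 2.44], [-1.37, 4.51], [0.17, 1.92], [-2.96, 2.96]. Speed limits (rad/s): [2.39, 2.39, 3.14, 3.14, 3.14, 3.14, 3.14].

### API

Orientations are given as a unit quaternion [w, x, y, z].
In Python, from station import get_obs, cams, job, bot gives the robot as it stands.
- The arm moves only by the tool arm_command, never from a script. Its argument "rows" is a list that holds one entry, the list of rows, each a list of 5 numbers: the finger opening in mm, from 0 to 85.4, then the shift along the world's x, y, z in units of 60 mm (1.0 is 60 mm), then the turn about the world's z in units of 0.08 rad (1.0 is 0.08 rad). In form: [[[grip, x, y, z, turn], ...]]. A call has exactly 10 rows; each row shifts and turns the commanded pose from where the row before left it; what a row does not reach is not made up. A row lasts 1/8 s, in which the tool goes at most 62.5 mm and 10.7 degrees, less where a joint would pass 70% of its speed; a pose out of reach is approached as far as the arm can. A call with a number of a shift or a turn outside -1 to 1 is refused whole. A call with a gripper value outside its range is refused whole. The fingers move at their own pace and stop on an object; "newtons" is the grip in N (left out, the last holds). Time passes only in rows, so rows that do not move let the fingers close, or fill a call up. It gives the time, the measured TCP pose, the force, the opening and the grip force at its end, in the units of the state.
- get_obs(): the state, without advancing time (a new reading comes with each control period).
- cams.read_camera(name): name is "side" or "top" or "wrist"; returns the picture (420x560x3 uint8, red, green, blue); there is no depth.
- cams.camera_params(name): a dict with "K" (3x3 intrinsics, pixels), "extrinsics" (4x4, takes a point from camera to world coordinates). Camera axes: x right, y down, z forward; pixel columns grow to the right and rows downward; lengths in m; the calibration is good to about 2 mm. A picture is of the moment at which its call begins: read the wrist's pose just before it. camera_params takes no time and is no camera call; for the wrist camera it gives the pose at the moment of the call.
- job.hand_in(): hands the job in; it is judged then, once.
The state is a dict: "t": time; "q": joint angles; "joint_vel": joint speeds; "joint_torque": joint torques, N m; "eef_pos": TCP position; "tool_rot": TCP orientation; "contact_force": force on the tool from outside, world axes, zero at the start; "torque": the same for the moment, N m; "gripper_width": opening from 0.0 (shut) to 1.0 (fully open); "grasp_force": force on a finger pad.
Only numpy, scipy, OpenCV 4.12 (cv2) and the standard library are available. Lean on these libraries where they do the work, as an engineer would, in place of code of your own. Each camera call takes 0.05 s, during which the arm holds its last target. There are 200 camera calls.

### The job

Load the loose square steel block into the dial comparator so that the gauge can be zeroed on it: push it flat over the base plate, along the guide fence and under the low gauge bridge until it is home against the two stop pins, with the cam lever still open. Then swing the cam lever round clockwise (seen from above) until the cam nips the block firmly against the fence, and let go of everything. The block is only pushed, never lifted, tipped or taken off the plate; do not bump the dial gauge, and leave the other things where they are.

Things in the scene. Friction and masses are not known exactly. Their poses are not given: they have to be found in the camera images.
- block: the loose square plain steel block, 60 x 60 x 12 mm, about 0.33 kg, lying flat on the base plate in front of the bridge; origin at the centre of its underside, z up. Its four sides are alike (a quarter turn makes no difference)
- fixture: the comparator's base, fixed to the bench: dark plate, top 12 mm over the bench, x from -135 to +115 mm and y from -120 to +85 mm in its own frame (origin at bench height on the lane's centre line; +x is the way the block goes in, away from the robot, +y left). Fence, stop pins, bridge, gauge and cam lever sit on it
- fence (a point): middle of the guide fence's guiding face, which faces -y of the fixture: plane y = +30 mm. The fence is a steel bar on the plate along x from -105 to +110 mm, 14 mm wide, its top 9 mm over the plate. Axes as the fixture
- stops (a point): midway between the near sides of the two upright stop pins (8 mm diameter, 10 mm high above the plate): x = 100 mm, pins at y = -18 and +18 mm of the fixture
- bridge (a point): underside of the aluminium bridge over the lane, on the centre line, 14.5 mm over the plate (2.5 mm over the block). The bridge runs across from x = 64 to 90 mm of the fixture, its top is 24.5 mm over the plate (36.5 mm over the bench); right pillar from y = -35 to -53 mm, left one from y = +44 to +62 mm
- home (a point): where the block's origin lies when the block is home: on the plate's surface at x = 70, y = 0, z = 12 mm of the fixture, same axes as the fixture. The block's near edge then stands at x = 40 mm, 24 mm in front of the bridge
- gauge: small dial gauge, 40 mm across, lying face up on the bridge; centre at x = 77, y = 0 mm of the fixture, its top about 52 mm above the bench. Not to be bumped (contact above 4 N)
- plunger (a joint): the gauge's spring plunger, whose 7 mm radius ball end hangs below the bridge at x = 77, y = 0 mm of the fixture; 0 = fully down (ball end 10.2 mm over the plate), 0.0016 to 0.0018 m when the block is under it. The block lifts it as it is pushed in, against about 1 N
- cam_lever (a joint): the eccentric cam clamp's lever: 0 = open, grows as it turns clockwise seen from above, hard stop at 1.6 rad. At 0 the lever points 80 degrees right of the fixture's +x, at 1.6 almost to its -x. The cam begins to nip a block lying on the fence at about 1.1 rad. Friction 0.06 N m: it stays where it is left and takes about 1 N at the knob, 2 to 3 N when nipping
- cam_axis (a point): the cam lever's vertical axis, at plate height, x = 50, y = -43 mm of the fixture. When the lever is open the round steel cam (up to 14 mm from the axis, 12 mm high) leaves a block on the fence 3.5 to 5 mm room
- cam_knob (a point): middle of the black upright knob at the end of the cam lever, 66 mm from the lever's axis, 40 mm above the bench; the knob is 15 to 19 mm thick and reaches from 22 to 58 mm above the bench. The lever is a bar of 7 mm thickness, its middle 26 mm above the bench. To close, push the knob from its far side (+x of the fixture) round towards the robot
- short_sample: bystander: turned steel sample, 35 mm across, 18 mm high, standing on the plate to the left of the fence; origin under its centre
- tall_sample: bystander: turned steel sample, 25 mm across, 40 mm high, on the bench in front of the plate; origin under its centre
- bushing: bystander: bronze bushing, 36 mm across, 30 mm high, on the bench to the left of the plate; origin under its centre
- indenter_case: bystander: small black case, 36 x 61 x 24 mm, on the bench to the right of the plate; origin under its centre
- caliper: bystander: caliper, 71 x 225 x 16 mm, on the bench to the left
- calculator: bystander: pocket calculator, 120 x 70 x 14 mm, on the bench near the right front
- screwdriver: bystander: screwdriver with orange handle, 31 x 200 x 30 mm, on the bench near the front edge
Mind the look-alikes: they are no part of the job. What is shaped like the block but pink is not meant.

How it is judged:
On the way:
1. the block is home against the stop pins, under the bridge, while the cam lever is still open (x of block in the frame of home between -0.002 and 0.002 m and z of block in the frame of home between -0.0015 and 0.0015 m and value of joint cam_lever below 0.7 rad), for 0.2 s.
At the end, for the whole second after the job is handed in: the block lies flat at its home place, within 2 mm of the stop pins and 1.5 mm of the fence, square to the fence within 0.03 rad, the gauge's plunger raised by it more than 1.2 mm, the cam lever turned past 1.2 rad and the cam pressing on the block with more than 3 N; all at rest and let go (x of block in the frame of home between -0.002 and 0.002 m and z of block in the frame of home between -0.0015 and 0.0015 m and y of block in the frame of home between -0.0015 and 0.0015 m and (angle between the x axis of block and the x axis of fixture, either way round below 0.03 rad or angle between the y axis of block and the x axis of fixture, either way round below 0.03 rad) and value of joint plunger above 0.0012 m and value of joint cam_lever above 1.2 rad and contact force between cam_lever and block above 3 N and linear speed of block below 0.01 m/s); the robot touches nothing.
It fails at once if the block is tipped (more than 0.07 rad) (angle between block's own z axis and vertical above 0.07 rad).
It fails at once if the block is lifted off the plate or pushed off it (more than 4 mm up or down) (z of block in the frame of home above 0.004 m or z of block in the frame of home below -0.004 m).
It fails at once if the dial gauge is bumped (more than 4 N) (contact force between any of the fingers, the arm and gauge above 4 N).
It fails at once if a bystander is moved (more than 30 mm) (distance of any of short_sample, tall_sample, bushing, indenter_case, caliper, calculator, screwdriver from where it was at the start of the episode above 0.03 m).
It also fails if it takes over 64 s, if anything falls off the work surface, if the arm or the gripper's body presses on something with over 40 N, if the wrist force passes 120 N, or if a joint passes its speed limit or range.

## Working session

There is one attempt and no reset: what is moved stays moved. The work goes in short steps, Python scripts to look and compute and a tool call to move; the robot and the scene stay as the last step left them, time stands still between calls to the robot, and variables do not carry over. Pictures are saved under pics/ and viewed, at most 10 in all, crops included, and the job is handed in when it is done.

Besides the shell and the picture viewer there is one more tool, called after ">>>" as name([rows], argument=value, ...), one row to a line, values as JSON. arm_command: Moves the arm, as the interface text tells. Its arguments: {"type":"object","properties":{"rows":{"type":"array"},"newtons":{"type":"number"}},"required":["rows"]}

```bash
ls; mkdir -p pics; python3 - <<'E'
from station import get_obs,cams,bot
import cv2,numpy as np
o=get_obs();print(o['t'],o['eef_pos'],o['tool_rot'],o['gripper_width'],bot.grip_point_offset)
for n in("top","side"):
    im=cams.read_camera(n);cv2.imwrite(f"pics/{n}0.png",im[:,:,::-1])
    p=cams.camera_params(n);print(n,np.round(p["K"],1).tolist(),np.round(p["extrinsics"],4).tolist())
E
```

```text
pics
0.0 [0.18949978 0.64717078 0.20051589] [-5.12687413e-05  1.41911288e-01  9.89878937e-01 -9.35250857e-04] 0.9966171436519901 0.0187
top [[389.4, 0.0, 279.5], [0.0, 389.4, 206.6], [0.0, 0.0, 1.0]] [[0.012, -0.9854, 0.1697, 0.3549], [-0.9998, -0.0093, 0.0167, -0.0253], [-0.0149, -0.1699, -0.9854, 0.9993], [0.0, 0.0, 0.0, 1.0]]
side [[528.4, 0.0, 272.5], [0.0, 528.4, 205.6], [0.0, 0.0, 1.0]] [[-0.8524, -0.217, 0.4758, -0.1822], [-0.5229, 0.3599, -0.7727, 1.09], [-0.0036, -0.9074, -0.4202, 0.6702], [0.0, 0.0, 0.0, 1.0]]
```

View pics/top0.png

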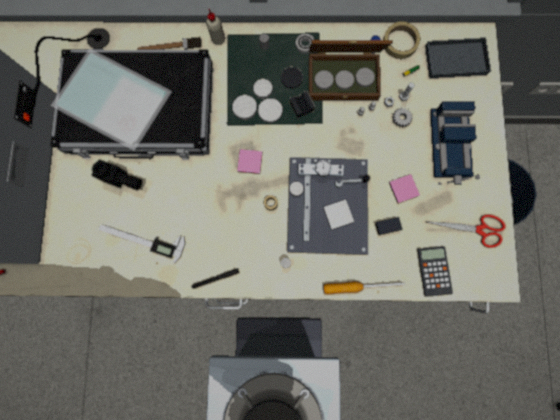

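View pics/side0.png

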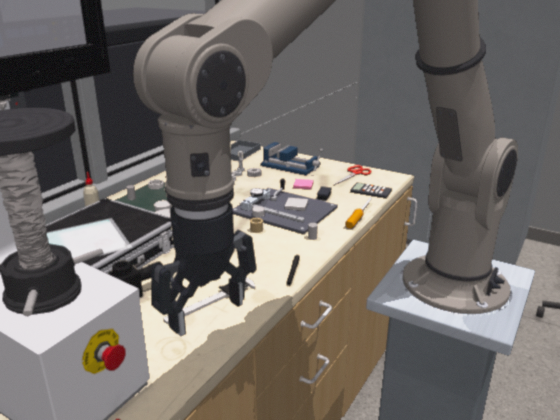

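The top view shows a dark plate at about (288..368, 157..253). The square candidates are the pale grey block on the plate at (340,214) and pink squares at (250,161) and (404,188). The pale one fits, since it is plain steel, on the plate and in front of the bridge. The lever knob is at (366,179). I'll confirm this in an enlarged crop and get coarse coordinates.

```bash
cat > h.py <<'E'
import cv2,numpy as np
from station import get_obs,cams
def ray(p,uv,z):
    K,E=np.array(p["K"]),np.array(p["extrinsics"])
    d=E[:3,:3]@np.linalg.solve(K,[uv[0],uv[1],1.0]); o=E[:3,3]
    return o+d*(z-o[2])/d[2]
def proj(p,X):
    K,E=np.array(p["K"]),np.array(p["extrinsics"])
    c=K@(E[:3,:3].T@(np.asarray(X)-E[:3,3])); return c[:2]/c[2]
E
python3 - <<'E'
from h import *
im=cv2.imread("pics/top0.png");p=cams.camera_params("top")
cv2.imwrite("pics/crop0.png",cv2.resize(im[145:275,230:420],None,fx=4,fy=4,interpolation=cv2.INTER_CUBIC))
h=cv2.cvtColor(im,cv2.COLOR_BGR2HSV)
roi=np.zeros(im.shape[:2],np.uint8);roi[190:235,318:366]=1
m=((h[...,2]>140)*roi).astype(np.uint8)
c=max(cv2.findContours(m,0,1)[0],key=cv2.contourArea);r=cv2.minAreaRect(c);print(r)
for u in cv2.boxPoints(r):print(ray(p,u,.024).round(4))
for u in[(288,157),(368,158),(368,253),(288,252)]:print('plate',ray(p,u,.012).round(4))
E
```

```text
((338.45001220703125, 213.85000610351562), (22.76839828491211, 23.084625244140625), 71.56504821777344)
[ 0.5236 -0.1215  0.024 ]
[ 0.5429 -0.1772  0.024 ]
[ 0.4877 -0.1944  0.024 ]
[ 0.4686 -0.1391  0.024 ]
plate [ 0.6574 -0.0294  0.012 ]
plate [ 0.6562 -0.239   0.012 ]
plate [ 0.4086 -0.2324  0.012 ]
plate [ 0.4089 -0.0314  0.012 ]
```

View pics/crop0.png

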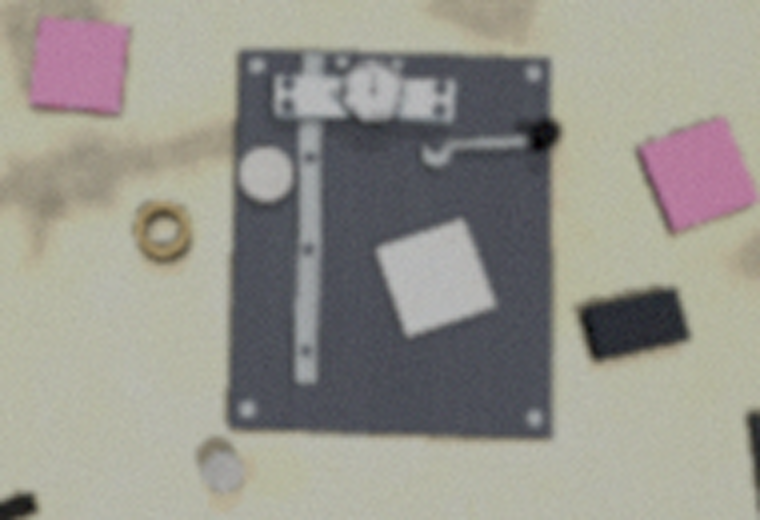

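The crop confirms it: the pale plain square on the plate is the block, turned about 19° and in front of the bridge. The pink squares lie off the plate. Next I'll move over the fixture for a close wrist view.

>>> arm_command([
  [[85,0.43,-0.58,0.1,-0.8],[85,0.43,-0.58,0.1,-0.8],[85,0.43,-0.58,0.1,-0.8],[85,0.43,-0.58,0.1,-0.8],[85,0.43,-0.58,0.1,-0.8],[85,0.43,-0.58,0.1,-0.8],[85,0.43,-0.58,0.1,-0.8],[85,0.43,-0.58,0.1,-0.8],[85,0.43,-0.58,0.1,-0.8],[85,0.43,-0.58,0.1,-0.8]],
])

```text
t: 1.35
eef_pos: [0.4481, 0.2984, 0.2615]
tool_rot: [-0.0, 0.447, 0.895, -0.0]
contact_force: [-0.1, 0.3, -1.3]
gripper_width: 0.995
grasp_force: 0.0
```

>>> arm_command([
  [[40,0.1,-0.78,0.1,-0.9],[40,0.1,-0.78,0.1,-0.9],[40,0.1,-0.78,0.1,-0.9],[40,0.1,-0.78,0.1,-0.9],[40,0.1,-0.78,0.1,-0.9],[40,0.1,-0.78,0.1,-0.9],[40,0.1,-0.78,0.1,-0.9],[40,0.1,-0.78,0.1,-0.9],[40,0.1,-0.78,0.1,-0.9],[40,0,0,0,0]],
])

```text
t: 2.6
eef_pos: [0.5012, -0.1257, 0.3159]
tool_rot: [0.001, 0.711, 0.704, -0.0]
contact_force: [0.5, 0.3, -0.9]
gripper_width: 0.473
grasp_force: 0.0
```

```bash
python3 - <<'E'
from h import *
import json
o=get_obs();p=cams.camera_params("wrist");im=cams.read_camera("wrist");cv2.imwrite("pics/w1.png",im[:,:,::-1])
print(o['t'],o['eef_pos'],o['tool_rot'],np.round(p["extrinsics"],4).tolist(),p["K"][0][0])
json.dump({k:np.array(p[k]).tolist() for k in("K","extrinsics")},open("w1.json","w"))
E
```

```text
2.6 [ 0.50120184 -0.12569506  0.31592579] [ 7.71263210e-04  7.10542352e-01  7.03653952e-01 -2.94770763e-04] [[0.9999, -0.0109, -0.0021, 0.501], [-0.0111, -0.9622, -0.2722, -0.0575], [0.0009, 0.2722, -0.9622, 0.4878], [0.0, 0.0, 0.0, 1.0]] 294.9408843374541
```

View pics/w1.png

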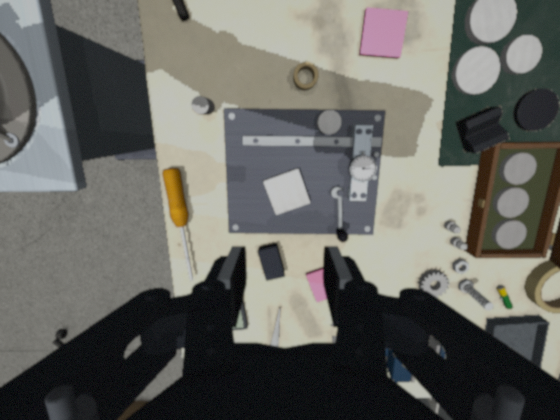

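The wrist view shows the plate at (225..383, 108..236), the block at (287,192), the fence along row 141, the gauge at (362,168), and the lever pivot at (337,193) with its knob at (343,235). I'll go closer and measure in both views.

>>> arm_command([
  [[30,0.1,0.0,-0.27,0],[30,0.1,0.0,-0.27,0],[30,0.1,0.0,-0.27,0],[30,0.1,0.0,-0.27,0],[30,0.1,0.0,-0.27,0],[30,0,0.0,-0.27,0],[30,0,0.0,-0.27,0],[30,0,0.0,-0.27,0],[30,0,0,0,0],[30,0,0,0,0]],
])

```text
t: 3.9
eef_pos: [0.5319, -0.1216, 0.1863]
tool_rot: [0.0, 0.708, 0.706, 0.0]
contact_force: [0.6, 0.5, 0.4]
gripper_width: 0.354
grasp_force: 0.0
```

```bash
cat > m.py <<'E'
from h import *
import json,sys
def plate(im,p):
    """fixture origin + yaw from the dark plate, its edge points cast onto z=0.012"""
    h=cv2.cvtColor(im,cv2.COLOR_RGB2HSV)
    c=[proj(p,(x,y,.012)) for x,y in((.395,-.015),(.672,-.015),(.672,-.255),(.395,-.255))]
    roi=np.zeros(im.shape[:2],np.uint8);cv2.fillPoly(roi,[np.int32(c)],1)
    return h,roi
def block(im,p,near,z=.024,thr=150):
    h=cv2.cvtColor(im,cv2.COLOR_RGB2HSV)
    g=cv2.GaussianBlur(h[...,2],(3,3),0)
    S=6; g=cv2.resize(g,None,fx=S,fy=S,interpolation=cv2.INTER_CUBIC)
    m=(g>thr).astype(np.uint8)
    n,l,st,ce=cv2.connectedComponentsWithStats(m)
    u=proj(p,near)*S
    k=l[int(u[1]),int(u[0])]
    if k==0: print("no block at",u/S,g[int(u[1]),int(u[0])]);return
    c=max(cv2.findContours((l==k).astype(np.uint8),0,1)[0],key=cv2.contourArea)[:,0]/S-.42
    w=np.float32([ray(p,q,z)[:2]*1000 for q in c])
    r=cv2.minAreaRect(w);return np.array(r[0])/1000,r[1],r[2]
E
python3 - <<'E'
from m import *
o=get_obs();p=cams.camera_params("wrist");im=cams.read_camera("wrist");cv2.imwrite("pics/w2.png",im[:,:,::-1])
json.dump({k:np.array(p[k]).tolist() for k in("K","extrinsics")},open("w2.json","w"))
print(o['t'],o['eef_pos'])
for n in("w1","w2"):
    p=json.load(open(n+".json"));im=cv2.imread(f"pics/{n}.png")[:,:,::-1]
    h,_=plate(im,p);
    u=proj(p,(.506,-.158,.024));v=proj(p,(.48,-.2,.012));print(n,u,h[int(u[1]),int(u[0])],h[int(v[1]),int(v[0])])
    print(block(im,p,(.506,-.158,.024)))
E
```

```text
3.9 [ 0.53192068 -0.12155185  0.18627987]
w1 [287.89734784 190.60484682] [ 45   3 193] [113  29 106]
(array([ 0.50350568, -0.16030142]), (59.870361328125, 60.101566314697266), 19.144908905029297)
w2 [263.16367895 217.51820266] [ 30   3 187] [102  18  70]
(array([ 0.50355457, -0.16001601]), (59.313209533691406, 58.542381286621094), 19.686878204345703)
```

View pics/w2.png

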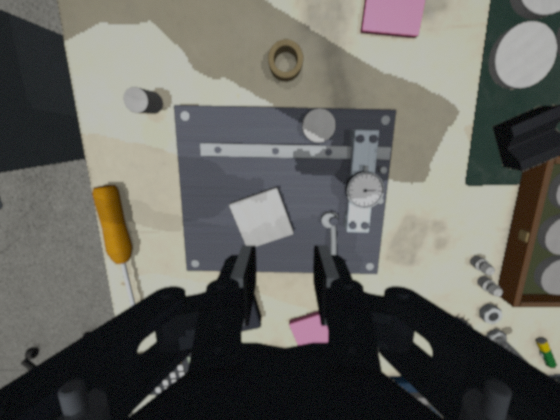

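The closer view agrees: the block is at (261,217), the fence is along row 151, the plate's left edge is on row 106 and its near edge is at column ~180. Next I'll fit plate and fence edges by scanlines to get the fixture pose.

```bash
cat > fx.py <<'E'
from m import *
def edge(gray,p,A,B,n,half=.008,pol=0,N=40):
    """subpixel points on the edge near world segment A-B, scanning along the horizontal unit n; robust line"""
    out=[]
    s=np.linspace(-half,half,81)
    for t in np.linspace(0,1,N):
        c=np.array(A)*(1-t)+np.array(B)*t
        X=np.array([c+np.array([n[0],n[1],0])*k for k in s])
        uv=np.float32([proj(p,x) for x in X])
        v=cv2.remap(gray,uv[None,:,0],uv[None,:,1],cv2.INTER_LINEAR)[0]
        g=np.gradient(cv2.GaussianBlur(v[None],(9,1),2)[0]); w=g*pol if pol else abs(g)
        out.append(X[5:-5][w[5:-5].argmax()][:2])
    vx,vy,x0,y0=cv2.fitLine(np.float32(out)*1000,cv2.DIST_HUBER,0,.5,.001).ravel()
    d=np.array([vx,vy]);r=(np.array(out)*1000-[x0,y0])@[-vy,vx]
    return np.array([x0,y0]),d,np.median(abs(r))
E
python3 - <<'E'
from fx import *
O=np.array([.5425,-.115])
W=lambda x,y,z:(O[0]+x,O[1]+y,z)
segs={"plate+y":((-.125,.085,.012),(.105,.085,.012),(0,1),1),
"plate-x":((-.135,-.11,.012),(-.135,.075,.012),(1,0),-1),
"plate+x":((.115,-.03,.012),(.115,.075,.012),(1,0),1),
"plate-y":((-.12,-.12,.012),(-.085,-.12,.012),(0,1),-1),
"fence-y":((-.1,.03,.021),(.055,.03,.021),(0,1),1),
"fence+y":((-.1,.044,.021),(-.0,.044,.021),(0,1),-1),
"fence-x":((-.105,.034,.021),(-.105,.04,.021),(1,0),1),
"bridge-x":((.064,-.045,.0365),(.064,-.025,.0365),(1,0),1),}
for n in("w1","w2"):
    p=json.load(open(n+".json"));im=cv2.imread(f"pics/{n}.png",0).astype(np.float32)
    for k,(a,b,nn,pol) in segs.items():
        c,d,r=edge(im,p,W(*a),W(*b),nn,pol=pol)
        ang=np.degrees(np.arctan2(d[1],d[0])) if abs(nn[1]) else np.degrees(np.arctan2(-d[0],d[1]))
        print(n,k,(c).round(1),((ang+90)%180-90).round(2),'res',r.round(2))
E
```

```text
w1 plate+y [510.1 -32.5] -1.29 res 0.24
w1 plate-x [ 405.2 -153.8] -1.37 res 0.24
w1 plate+x [654.9 -92.2] -1.46 res 0.3
w1 plate-y [ 440.9 -233.3] -0.74 res 0.07
w1 fence-y [508.7 -87.2] -0.91 res 0.16
w1 fence+y [495.1 -72.2] -0.84 res 0.08
w1 fence-x [436.3 -77.5] -10.32 res 0.17
w1 bridge-x [ 602.6 -149.5] -2.86 res 0.22
w2 plate+y [532.5 -32.7] -1.37 res 0.15
w2 plate-x [ 406.  -139.1] -1.29 res 0.12
w2 plate+x [654.7 -88.2] -1.39 res 0.14
w2 plate-y [ 437.2 -233.4] 0.12 res 0.02
w2 fence-y [524.  -87.2] -1.44 res 0.21
w2 fence+y [495.3 -72.6] -1.45 res 0.1
w2 fence-x [436.3 -78.6] -0.02 res 0.02
w2 bridge-x [ 602.9 -149.9] 0.18 res 0.03
```

>>> arm_command([
  [[20,-0.12,-0.42,-0.2,-0.13],[20,-0.13,-0.42,-0.2,-0.13],[20,-0.12,-0.42,-0.2,0],[20,-0.13,-0.43,-0.2,0],[20,0,0,-0.45,0],[20,0,0,-0.45,0],[20,0,0,-0.45,0],[20,0,0,-0.45,0],[20,0,0,-0.2,0],[20,0,0,0,0]],
])

```text
t: 5.2
eef_pos: [0.5017, -0.2228, 0.0179]
tool_rot: [-0.0, 0.715, 0.699, -0.0]
contact_force: [0.2, -0.6, -0.8]
gripper_width: 0.237
grasp_force: 0.0
```

```bash
python3 - <<'E'
from h import *
o=get_obs();p=cams.camera_params("wrist");im=cams.read_camera("wrist");cv2.imwrite("pics/w3.png",im[:,:,::-1])
print(o['t'],o['eef_pos'],o['tool_rot'],o['gripper_width'],o['contact_force'])
E
```

```text
5.2 [ 0.50170611 -0.22280634  0.01790203] [-1.55176835e-04  7.15118816e-01  6.99002896e-01 -7.77616739e-05] 0.23704452034420892 [ 0.22601516 -0.58117377 -0.80323601]
```

View pics/w3.png

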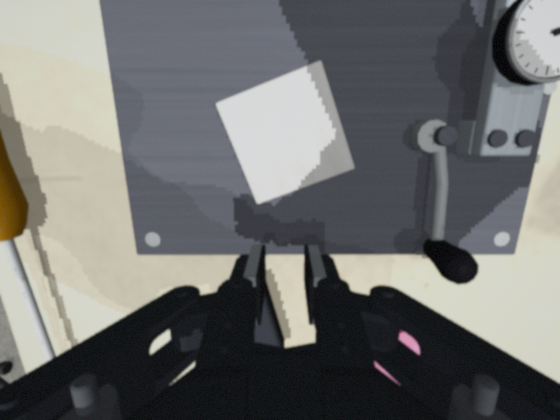

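The fork is down on the plate to the right of the block, which has its low corner at (260,204). The gap is clear. Now I'll push it toward the fence.

>>> arm_command([
  [[20,0,0,-0.05,0],[20,0.003,0.12,0,0],[20,0.003,0.12,0,0],[20,0.003,0.12,0,0],[20,0.003,0.12,0,0],[20,0.003,0.12,0,0],[20,0.003,0.12,0,0],[20,0.003,0.12,0,0],[20,0.003,0.1,0,0],[20,0,0,0,0]],
])

```text
t: 6.5
eef_pos: [0.5031, -0.1658, 0.0149]
tool_rot: [-0.0, 0.715, 0.699, 0.0]
contact_force: [-0.4, 0.7, 0.6]
gripper_width: 0.235
grasp_force: 0.0
```

```bash
python3 - <<'E'
from h import *
o=get_obs();im=cams.read_camera("wrist");cv2.imwrite("pics/w4.png",im[:,:,::-1])
print(o['t'],o['eef_pos'],o['contact_force'])
E
```

```text
6.5 [ 0.50314494 -0.16575629  0.01485472] [-0.40316949  0.73529204  0.63222536]
```

View pics/w4.png

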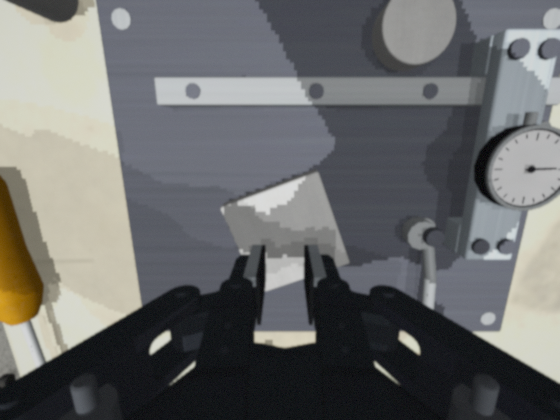

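The fingers appear to overlap the block: its corners are at (319,172), (221,208) and (347,263), and a lower part shows between the fingers. I'll work out where the block is now.

```bash
python3 - <<'E'
from h import *
p=cams.camera_params("wrist");O=np.array([.5401,-.1176]);d=np.array([.9997,-.0239]);n=np.array([.0239,.9997])
print(np.round(p["extrinsics"],4).tolist(),cams.read_camera("side").shape)
for u,z in(((319,172),.024),((221,208),.024),((347,263),.024),((270,292),.024),((155,104),.021),((480,104),.021)):
    X=ray(p,u,z)[:2]-O;print(u,(X@d*1e3).round(1),(X@n*1e3).round(1))
o=get_obs();X=o['eef_pos'][:2]-O;print('tcp',X@d,X@n)
for q in((260,250),(315,250)):print([ray(p,q,z)[:2].round(4).tolist() for z in(.015,.025,.035)])
im=cams.read_camera("side");cv2.imwrite("pics/s4.png",cv2.resize(im[160:260,200:380],None,fx=4,fy=4,interpolation=cv2.INTER_CUBIC)[:,:,::-1])
E
```

```text
[[0.9997, -0.023, -0.0062, 0.5039], [-0.0239, -0.9623, -0.2708, -0.0983], [0.0003, 0.2709, -0.9626, 0.1869], [0.0, 0.0, 0.0, 1.0]] (420, 560, 3)
(319, 172) -17.4 -6.1
(221, 208) -72.9 -26.8
(347, 263) 1.3 -61.3
(270, 292) -45.5 -81.1
(155, 104) -105.3 29.7
(480, 104) 67.4 29.7
tcp -0.035800793549690894 -0.04978621723653392
[[0.4868, -0.1731], [0.4878, -0.1687], [0.4888, -0.1644]]
[[0.5215, -0.1739], [0.5205, -0.1695], [0.5194, -0.1651]]
```

View pics/s4.png

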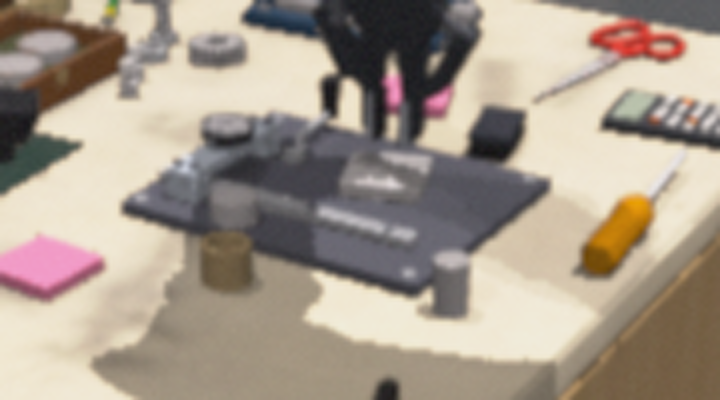

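```bash
python3 - <<'E'
from h import *
p=cams.camera_params("side");T=get_obs()['eef_pos'];print(T)
f=lambda X:((proj(p,X)-[200,160])*4).round(0)
for dz in(0,.01,.02,.03,.05):print(dz,f(T+[0,0,dz]),f(T+[.017,0,dz]),f(T+[-.017,0,dz]))
for c in((-17.4,-6.1),(-72.9,-26.8),(1.3,-61.3),(-53,-82)):
    X=np.array([.5401,-.1176])+np.array(c)[0]*1e-3*np.array([.9997,-.0239])+c[1]*1e-3*np.array([.0239,.9997]);print(c,f([*X,.024]))
w=cams.camera_params("wrist");print('wrist tcp',proj(w,T),[proj(w,T+[s*.012,0,.003]) for s in(-1,1)])
E
```

```text
[ 0.50307649 -0.16668362  0.01494979]
0 [391. 174.] [371. 169.] [411. 179.]
0.01 [392. 162.] [372. 157.] [412. 167.]
0.02 [392. 149.] [372. 145.] [412. 154.]
0.03 [392. 137.] [372. 132.] [412. 142.]
0.05 [392. 112.] [372. 107.] [413. 117.]
(-17.4, -6.1) [339. 178.]
(-72.9, -26.8) [419. 185.]
(1.3, -61.3) [357. 147.]
(-53, -82) [433. 153.]
wrist tcp [285.58519066 239.19419141] [array([266.07289436, 241.44966973]), array([305.15595879, 240.5487006 ])]
```

The block hasn't moved at all, so the finger tips passed over it. The tips must sit higher than the TCP suggests. I'll check against the first side picture, where the tips are clearly at about (172,327) and (237,303).

```bash
python3 - <<'E'
from h import *
p=cams.camera_params("side");T=np.array([.1895,.6472,.2005]);y=np.array([.281,.96,0]);x=np.array([.96,-.281,0])
for dz in(0,.0131,.03,.045):
    print(dz,[proj(p,T+[0,0,dz]+s*.0427*y).round(0) for s in(1,-1)],[proj(p,T+[0,0,dz]+s*.0497*y).round(0) for s in(1,-1)])
o=get_obs();print(o['eef_pos'],o['q'],o['contact_force'],o['torque'])
E
```

```text
0 [array([184., 357.]), array([236., 330.])] [array([180., 360.]), array([239., 327.])]
0.0131 [array([184., 349.]), array([235., 322.])] [array([179., 352.]), array([239., 320.])]
0.03 [array([183., 339.]), array([235., 312.])] [array([178., 341.]), array([239., 310.])]
0.045 [array([182., 330.]), array([234., 303.])] [array([177., 332.]), array([238., 301.])]
[ 0.50307649 -0.16668362  0.01494979] [-0.20964347  0.56228081  0.53022854  2.06991422 -0.4760079   0.62852151
  0.62267638] [ 0.31205929 -0.58397269 -0.01684806] [-0.01134485  0.00187498 -0.02033746]
```

>>> arm_command([
  [[20,0,0,0.1,0],[20,-0.003,-0.16,0,0],[20,-0.003,-0.16,0,0],[20,-0.003,-0.16,0,0],[20,-0.003,-0.16,0,0],[20,-0.003,-0.16,0,0],[20,-0.003,-0.16,0,0],[20,0,0,-0.1,0],[20,0,0,0,0],[20,0,0,0,0]],
])

```text
t: 7.9
eef_pos: [0.502, -0.2234, 0.0147]
tool_rot: [-0.0, 0.715, 0.699, 0.0]
contact_force: [-1.5, 0.3, -0.5]
gripper_width: 0.234
grasp_force: 0.0
```

The tips really sit about 28–30 mm behind the reported TCP, and both views agree on that. I'll descend onto the bare plate here in small steps, watching the vertical force.

>>> arm_command([
  [[20,0,0,-0.05,0],[20,0,0,-0.05,0],[20,0,0,-0.05,0],[20,0,0,-0.05,0],[20,0,0,-0.05,0],[20,0,0,-0.03,0],[20,0,0,-0.02,0],[20,0,0,0,0],[20,0,0,0,0],[20,0,0,0,0]],
])

```text
t: 9.15
eef_pos: [0.5021, -0.224, -0.003]
tool_rot: [0.0, 0.715, 0.699, 0.0]
contact_force: [-0.7, -0.4, 0.1]
gripper_width: 0.233
grasp_force: 0.0
```

```bash
python3 - <<'E'
from h import *
p=cams.camera_params("side");im=cams.read_camera("side")
o=get_obs();print(o['eef_pos'],o['contact_force'])
cv2.imwrite("pics/s5.png",cv2.resize(im[175:225,260:340],None,fx=8,fy=8,interpolation=cv2.INTER_CUBIC)[:,:,::-1])
for z in(.012,.02,.03):print(z,[((proj(p,(o['eef_pos'][0]+s*.01,o['eef_pos'][1]+.0,z))-[260,175])*8).round() for s in(-1,1)])
E
```

```text
[ 0.50203754 -0.22399713 -0.00301889] [-0.33008557  0.1588922   0.03068322]
0.012 [array([401., 187.]), array([355., 176.])]
0.02 [array([401., 168.]), array([355., 157.])]
0.03 [array([402., 144.]), array([356., 133.])]
```

View pics/s5.png

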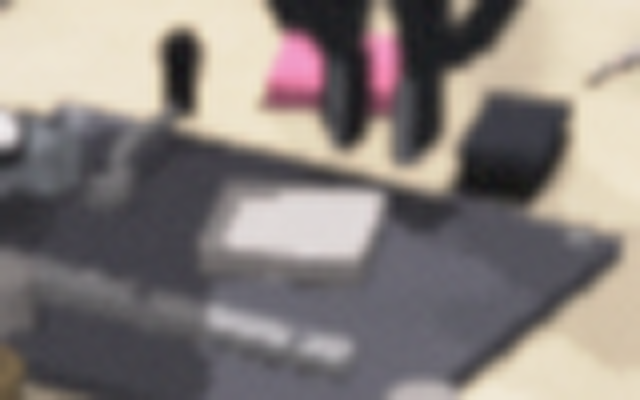

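The tips are at (350,147) and (405,160), clear of the plate at z≈0.024 with the reported z at -0.003. That makes the tip offset about 27 mm. I'll lower another 8.5 mm.

>>> arm_command([
  [[20,0,0,-0.03,0],[20,0,0,-0.03,0],[20,0,0,-0.03,0],[20,0,0,-0.03,0],[20,0,0,-0.02,0],[20,0,0,0,0],[20,0,0.05,0,0],[20,0,0.05,0,0],[20,0,0.05,0,0],[20,0,0.05,0,0]],
])

```text
t: 10.45
eef_pos: [0.502, -0.2117, -0.0115]
tool_rot: [-0.0, 0.715, 0.699, 0.0]
contact_force: [0.4, -0.5, -0.5]
gripper_width: 0.234
grasp_force: 0.0
```

>>> arm_command([
  [[20,0.002,0.07,0,0],[20,0.002,0.07,0,0],[20,0.002,0.07,0,0],[20,0.002,0.07,0,0],[20,0.002,0.07,0,0],[20,0.002,0.07,0,0],[20,0.002,0.07,0,0],[20,0.002,0.07,0,0],[20,0.001,0.04,0,0],[20,0,0,0,0]],
])

```text
t: 11.7
eef_pos: [0.5031, -0.1754, -0.0115]
tool_rot: [-0.0, 0.715, 0.699, 0.0]
contact_force: [-1.0, -0.6, 0.3]
gripper_width: 0.234
grasp_force: 0.1
```

```bash
cat > st.py <<'E'
from fx import *
O=np.array([.5401,-.1176]);d=np.array([.9997,-.0239]);n=np.array([.0239,.9997])
def fx(X):X=np.array(X[:2])-O;return np.round([X@d*1e3,X@n*1e3],1)
def W(x,y,z):return (*(O+x*d+y*n),z)
def status(guess,name):
    p=cams.camera_params("wrist");o=get_obs();im=cams.read_camera("wrist");cv2.imwrite(f"pics/{name}.png",im[:,:,::-1])
    print('t',o['t'],'tcp',fx(o['eef_pos']),o['eef_pos'][2].round(4),'F',o['contact_force'].round(1))
    for thr in(110,130):
        b=block(im,p,W(*guess,.024),thr=thr)
        if b: print(thr,'block',fx(b[0]),np.round(b[1],1),'yaw',round(b[2]+1.37,1))
    return p,im
E
python3 - <<'E'
from st import *
p,im=status((-.035,-.01),"w5")
E
```

```text
t 11.7 tcp [-35.6 -58.7] -0.0115 F [-1.  -0.6  0.3]
110 block [-87.2  -0.1] [304.2 157.3] yaw 23.7
130 block [-24.8 -16.3] [60.  59.6] yaw 2.6
```

>>> arm_command([
  [[20,0.001,0.04,0,0],[20,0.001,0.04,0,0],[20,0.001,0.04,0,0],[20,0.001,0.04,0,0],[20,0.001,0.04,0,0],[20,0.001,0.04,0,0],[20,0.001,0.03,0,0],[20,0,0.01,0,0],[20,0,0,0,0],[20,0,0,0,0]],
])

```text
t: 13.0
eef_pos: [0.5034, -0.159, -0.0115]
tool_rot: [-0.0, 0.715, 0.699, 0.0]
contact_force: [-0.1, -1.2, 0.7]
gripper_width: 0.237
grasp_force: 0.4
```

```bash
python3 - <<'E'
from st import *
p,im=status((-.022,-.0),"w6")
E
```

```text
t 13.0 tcp [-35.7 -42.3] -0.0115 F [-0.1 -1.2  0.7]
110 block [-88.5  12.6] [299.8 154.9] yaw 23.1
130 block [-23.4  -1.4] [59.4 59.9] yaw 89.6
```

>>> arm_command([
  [[20,0,0.01,0,0],[20,0,0.01,0,0],[20,0,0.005,0,0],[20,0,0,0,0],[20,0,0,0,0],[20,0,0,0,0],[20,0,0,0,0],[20,0,0,0,0],[20,0,0,0,0],[20,0,0,0,0]],
])

```text
t: 14.3
eef_pos: [0.5034, -0.1577, -0.0115]
tool_rot: [0.0, 0.715, 0.699, -0.0]
contact_force: [-0.3, -2.9, -0.4]
gripper_width: 0.236
grasp_force: 0.9
```

>>> arm_command([
  [[20,0,0.01,0,0],[20,0,0.01,0,0],[20,0,0.01,0,0],[20,0,0,0,0],[20,0,0,0,0],[20,0,0,0,0],[20,0,0,0,0],[20,0,0,0,0],[20,0,0,0,0],[20,0,0,0,0]],
])

```text
t: 15.55
eef_pos: [0.5037, -0.1572, -0.0113]
tool_rot: [0.001, 0.715, 0.699, -0.0]
contact_force: [1.2, -6.0, -1.6]
gripper_width: 0.231
grasp_force: 2.8
```

```bash
python3 - <<'E'
from st import *
p,im=status((-.022,-.0),"w7")
E
```

```text
t 15.55 tcp [-35.4 -40.4] -0.0113 F [ 1.2 -6.  -1.6]
110 block [-88.6  13.6] [299.4 153.5] yaw 23.1
130 block [-23.4   7.3] [ 73.1 161.5] yaw 89.1
```

The block is now on the fence, reading -6 N with y≈0, x≈-23 and squared. Next I'll back off, lift clear, turn the fork 90° and go behind the block.

>>> arm_command([
  [[20,0,-0.1,0,0],[20,0,-0.05,0.2,0],[20,0,0,0.3,0],[20,0,0,0.3,0],[20,-0.11,0.13,0,-0.98],[20,-0.11,0.13,0,-0.98],[20,-0.11,0.13,0,-0.98],[20,-0.11,0.13,0,-0.98],[20,-0.11,0.13,0,-0.98],[20,-0.11,0.13,0,-0.98]],
])

```text
t: 16.85
eef_pos: [0.4641, -0.1173, 0.0376]
tool_rot: [-0.0, 0.859, 0.512, 0.001]
contact_force: [0.5, 0.3, -0.3]
gripper_width: 0.236
grasp_force: 0.0
```

>>> arm_command([
  [[20,0,0,0,-0.98],[20,0,0,0,-0.98],[20,0,0,0,-0.98],[20,0,0,0,-0.98],[20,0,0,0,-0.98],[20,0,0,0,-0.98],[20,0,0,0,-0.98],[20,0,0,0,-0.98],[20,0,0,0,-0.98],[20,0,0,0,-0.98]],
])

```text
t: 18.1
eef_pos: [0.4644, -0.1173, 0.0376]
tool_rot: [-0.001, 0.989, 0.145, 0.001]
contact_force: [-0.4, 0.2, 1.1]
gripper_width: 0.235
grasp_force: 0.0
```

>>> arm_command([
  [[20,0,0,0,-0.98],[20,0,0,0,-0.98],[20,0,0,0,-0.98],[20,0,0,0,-0.98],[20,0,0,0,0],[20,0,0,0,0],[20,0,0,0,0],[20,0,0,0,0],[20,0,0,0,0],[20,0,0,0,0]],
])

```text
t: 19.35
eef_pos: [0.4638, -0.1181, 0.0365]
tool_rot: [-0.0, 1.0, -0.01, -0.0]
contact_force: [-0.2, -0.9, -0.3]
gripper_width: 0.236
grasp_force: 0.0
```

```bash
python3 - <<'E'
from st import *
p,im=status((-.023,-.0),"w8")
o=get_obs();print(o['tool_rot'],o['q'])
E
```

```text
t 19.35 tcp [-76.3  -2.3] 0.0365 F [-0.2 -0.9 -0.3]
110 block [-72.    2.9] [437.2 262.4] yaw 90.8
130 block [-23.2   6.1] [ 73.9 160.9] yaw 89.3
[ 1.71336783e-05  9.99949819e-01 -1.00178825e-02 -3.82764362e-05] [-0.63168514  0.63298022  0.99364689  2.19391577 -0.81577732  0.74864453
 -0.66949751]
```

>>> arm_command([
  [[20,0,0,-0.2,0],[20,0,0,-0.2,0],[20,0,0,-0.2,0],[20,0,0,-0.15,0],[20,0,0,-0.05,0],[20,0,0,0,0],[20,0.08,0,0,0],[20,0.08,0,0,0],[20,0.08,0,0,0],[20,0.08,0,0,0]],
])

```text
t: 20.65
eef_pos: [0.4823, -0.1181, -0.0116]
tool_rot: [-0.0, 1.0, -0.01, -0.001]
contact_force: [-3.9, 0.6, 2.3]
gripper_width: 0.234
grasp_force: 1.7
```

```bash
python3 - <<'E'
from st import *
p,im=status((-.018,-.0),"w9")
g=cv2.cvtColor(im,cv2.COLOR_RGB2GRAY).astype(np.float32)
for nm,x in(("near",-.053),("far",.013)):
    c,dd,r=edge(g,p,W(x,-.025,.024),W(x,.02,.024),d,half=.014);print(nm,fx(c/1e3),np.degrees(np.arctan2(-dd[0],dd[1])),r)
c,dd,r=edge(g,p,W(-.04,-.03,.024),W(.0,-.03,.024),n);print('right',fx(c/1e3),np.degrees(np.arctan2(dd[1],dd[0])),r)
E
```

```text
t 20.65 tcp [-57.7  -1.9] -0.0116 F [-3.9  0.6  2.3]
110 block [-36.9   2.2] [323.7 194.6] yaw 90.9
130 block [6.5 5.6] [ 72.5 105. ] yaw 90.1
near [-47.   -1.8] -1.14402 0.1294782488900652
far [12.3 -3.2] -1.3695734 1.0903304288214926e-05
right [-19.4 -29.8] -1.2515377 0.02972242421638304
```

The block is square on the fence (yaw within 0.2°), with its near edge at -47 and its far edge at 12.3. The fork is in contact at TCP x=-57.7, so home should be at TCP x≈29. I'll push most of the way now.

>>> arm_command([
  [[20,0.12,-0.001,0,0],[20,0.12,-0.001,0,0],[20,0.12,-0.001,0,0],[20,0.12,-0.001,0,0],[20,0.12,-0.001,0,0],[20,0.12,-0.001,0,0],[20,0.12,-0.001,0,0],[20,0.12,-0.001,0,0],[20,0.12,-0.001,0,0],[20,0.06,0,0,0]],
])

```text
t: 21.95
eef_pos: [0.5511, -0.1189, -0.0115]
tool_rot: [0.0, 1.0, -0.01, -0.001]
contact_force: [-6.1, -2.6, 1.9]
gripper_width: 0.237
grasp_force: 2.8
```

```bash
cat > nr.py <<'E'
from st import *
import sys
x=float(sys.argv[1]);p,im=status((.0,.0),sys.argv[2])
g=cv2.cvtColor(im,cv2.COLOR_RGB2GRAY).astype(np.float32)
c,dd,r=edge(g,p,W(x,-.025,.024),W(x,.02,.024),d,half=.01);print("near",fx(c/1e3),np.degrees(np.arctan2(-dd[0],dd[1])),r)
c,dd,r=edge(g,p,W(x+.005,-.03,.024),W(x+.02,-.03,.024),n,half=.005);print('right',fx(c/1e3),np.degrees(np.arctan2(dd[1],dd[0])),r)
E
python3 nr.py .022 w10
```

```text
t 21.95 tcp [11. -1.] -0.0115 F [-6.1 -2.6  1.9]
no block at [281.24180673 284.59288652] 105
no block at [281.24180673 284.59288652] 105
near [21.7  1.4] -1.4787606 0.039034024697557054
right [ 34.7 -29.6] -1.422141 0.017229420890003545
```

>>> arm_command([
  [[20,0.04,-0.001,0,0],[20,0.04,-0.001,0,0],[20,0.04,-0.001,0,0],[20,0.04,-0.001,0,0],[20,0.04,-0.001,0,0],[20,0.04,-0.001,0,0],[20,0.03,-0.001,0,0],[20,0.01,0,0,0],[20,0.01,0,0,0],[20,0,0,0,0]],
])

```text
t: 23.25
eef_pos: [0.5683, -0.1192, -0.0115]
tool_rot: [-0.0, 1.0, -0.01, -0.001]
contact_force: [-4.9, -2.6, 2.9]
gripper_width: 0.231
grasp_force: 2.5
```

```bash
python3 nr.py .038 w11
```

```text
t 23.25 tcp [28.2 -0.9] -0.0115 F [-4.9 -2.6  2.9]
no block at [281.4492081  313.24395792] 104
no block at [281.4492081  313.24395792] 104
near [39.  -0.7] -1.3698055 7.497416245477888e-05
right [ 50.1 -29.6] -0.5675959 0.0415509921110435
```

>>> arm_command([
  [[20,0.01,0,0,0],[20,0.01,0,0,0],[20,0.01,0,0,0],[20,0.01,0,0,0],[20,0,0,0,0],[20,0,0,0,0],[20,0,0,0,0],[20,0,0,0,0],[20,0,0,0,0],[20,0,0,0,0]],
])

```text
t: 24.55
eef_pos: [0.5701, -0.1192, -0.0115]
tool_rot: [-0.0, 1.0, -0.01, -0.001]
contact_force: [-6.2, -1.2, 3.4]
gripper_width: 0.235
grasp_force: 3.3
```

>>> arm_command([
  [[20,0.015,0,0,0],[20,0.015,0,0,0],[20,0.015,0,0,0],[20,0,0,0,0],[20,0,0,0,0],[20,0,0,0,0],[20,0,0,0,0],[20,0,0,0,0],[20,0,0,0,0],[20,0,0,0,0]],
])

```text
t: 25.8
eef_pos: [0.5701, -0.1192, -0.0118]
tool_rot: [-0.001, 1.0, -0.011, -0.003]
contact_force: [-13.1, -1.1, 8.9]
gripper_width: 0.235
grasp_force: 6.6
```

```bash
python3 nr.py .041 w12
```

```text
t 25.8 tcp [30.  -0.9] -0.0118 F [-13.1  -1.1   8.9]
no block at [281.51648761 316.64844512] 105
no block at [281.51648761 316.64844512] 105
near [40.8  1.4] -1.2242268 0.04666175898088186
right [ 53.9 -29.6] -0.8612892 0.055673533821638824
```

The block stopped against the pins at 13 N, with its near edge at x≈40 and square. Now I'll back off, lift high, shut the fingers and go to the far side of the knob.

>>> arm_command([
  [[20,-0.1,0,0,0],[20,-0.15,0,0.1,0],[10,0,0,0.36,0],[0,0,0,0.36,0],[0,0,0,0.36,0],[0,0,0,0.36,0],[0,0.32,-0.44,0,0],[0,0.32,-0.44,0,0],[0,0.32,-0.44,0,0],[0,0.32,-0.44,0,0]],
])

```text
t: 27.1
eef_pos: [0.6366, -0.2254, 0.082]
tool_rot: [0.0, 1.0, -0.01, 0.0]
contact_force: [-0.4, 0.0, 0.5]
gripper_width: 0.001
grasp_force: 0.0
```

```bash
python3 - <<'E'
from st import *
p=json.load(open("w1.json"));print('knob w1',fx(ray(p,(343,235),.05)),fx(ray(p,(337,193),.024)),'expected',[50.8+66*np.cos(np.radians(-80)),-43+66*np.sin(np.radians(-80))])
p=cams.camera_params("wrist");o=get_obs();im=cams.read_camera("wrist");cv2.imwrite("pics/w13.png",im[:,:,::-1]);print(fx(o['eef_pos']),o['eef_pos'][2],o['t'],o['q'][6])
p0=cams.camera_params("top");im=cams.read_camera("top")
u=proj(p0,W(.062,-.108,.05));print(u)
c=im[int(u[1])-12:int(u[1])+12,int(u[0])-14:int(u[0])+14].max(2);print(c)
E
```

```text
knob w1 [  54.8 -106.2] [ 46.  -44.1] expected [np.float64(62.260779726017404), np.float64(-107.99731169880573)]
[  99.1 -105.4] 0.08204525631267057 27.1 -0.7233827885495999
[366.98403254 175.3936572 ]
[[ 96  93  91  89  86  80  74  76  82 121 164 183 171 135 115 155 210 225
  224 224 221 225 224 223 225 226 225 224]
 [ 94  93  84  81  75  74  77  88 101 125 157 169 154 123 116 153 208 226
  226 224 226 225 224 227 226 226 226 226]
 [ 88  86  80  77  77  81  88 103 107 119 131 134 124 115 108 155 211 227
  226 228 225 224 225 224 223 225 226 223]
 [ 75  79  73  76  92 100 101 110 108 105 108 110 105 105 113 152 207 226
  224 226 227 227 227 223 225 224 226 225]
 [ 75  71  76  91 104 108 110 105 105 106 106 103 104 101 112 152 206 223
  223 225 226 226 226 225 225 226 224 225]
 [ 77  82  93 103 112 110 106 105 101 109 109 102 104 104 112 152 206 223
  224 227 226 226 225 226 226 225 226 225]
 [ 87  97 105 110 109 109 104 104 103 104 103 106 104 103 110 151 209 223
  224 223 225 225 226 224 227 225 226 225]
 [105 109 110 113 111 104 102 101 103 105 105 104 105 106 113 151 207 224
  225
[... 1210 characters left out ...]
143 144 144 146 141 136 130 134 119 100  63  34  20  23  36  72 120 157
  186 198 200 198 201 196 200 205 206 213]
 [108 105 106 111 108 105  98 101 102  87  71  54  47  45  64 101 147 174
  186 190 193 200 195 196 202 200 201 202]
 [ 90  90  88  88  88  90  86  87  85  87  84  78  73  79  80 115 159 181
  186 193 191 194 197 199 202 200 198 201]
 [ 85  86  89  87  87  90  90  88  92  94  91  86  87  88  89 118 163 185
  185 190 191 196 197 198 206 204 202 202]
 [ 88  90  91  91  91  86  87  89  90  96  94  84  91  88  90 119 161 184
  186 190 189 193 195 201 208 207 202 203]
 [ 90  84  86  88  86  90  89  86  87  88  85  87  90  87  91 119 168 183
  188 186 194 194 198 197 200 202 203 203]]
```

```bash
python3 - <<'E'
from st import *
p=cams.camera_params("wrist");E=np.array([[0.9997,-0.023,-0.0062,.5025],[-0.0239,-0.9623,-0.2708,-.1553],[0.0003,0.2709,-0.9626,.1899],[0,0,0,1]])
q={"K":p["K"],"extrinsics":E}
im=cv2.imread("pics/w3.png",0)[215:300,405:500]
m=(im<40).astype(np.uint8);n_,l,s,c=cv2.connectedComponentsWithStats(m);k=1+s[1:,4].argmax();print(s[k],c[k]+[405,215])
for u,z in((c[k]+[405,215],.043),((468,270),.055),((435,245),.025),((433,136),.024)):print(fx(ray(q,u,z)))
p0=cams.camera_params("top");print('top',fx(ray(p0,(365.3,178),.045)))
E
```

```text
[  18   24   54   44 1409] [450.43364088 260.09439319]
[  53.7 -108.8]
[  56.  -108.5]
[  54.  -107.5]
[ 44.6 -43.8]
top [  56.4 -104.8]
```

Both views put the knob at fixture x≈55, y≈-108, so the lever is open at about 0.08 rad. I'm well clear on its far side, so I'll descend and approach.

>>> arm_command([
  [[0,0,0,-0.25,0],[0,0,0,-0.25,0],[0,0,0,-0.25,0],[0,0,0,-0.25,0],[0,0,0,-0.25,0],[0,0,0,0,0],[0,-0.1,-0.01,0,0],[0,-0.1,-0.01,0,0],[0,0,0,0,0],[0,0,0,0,0]],
])

```text
t: 28.45
eef_pos: [0.624, -0.2258, 0.0062]
tool_rot: [-0.0, 1.0, -0.01, 0.0]
contact_force: [0.0, 0.2, 0.4]
gripper_width: 0.001
grasp_force: 0.0
```

```bash
python3 - <<'E'
from st import *
P=np.array([.0508,-.043])
def F(phi,off=.020,R=.066):
    t=np.radians(-80)-phi;q=P+R*np.array([np.cos(t),np.sin(t)])+off*np.array([-np.sin(t),np.cos(t)])
    return O+q[0]*d+q[1]*n
cur=get_obs()['eef_pos'][:2]
ph=np.arange(0,1.61,.08);pts=[cur]+[F(x) for x in ph]
for x,a,b in zip(ph,pts,pts[1:]):print(round(x,2),np.round((b-a)/.06,3),b.round(4))
E
```

```text
0.0 [-0.074  0.029] [ 0.6195 -0.2241]
0.08 [-0.084 -0.036] [ 0.6145 -0.2262]
0.16 [-0.087 -0.029] [ 0.6092 -0.228 ]
0.24 [-0.089 -0.022] [ 0.6039 -0.2293]
0.32 [-0.091 -0.015] [ 0.5984 -0.2302]
0.4 [-0.092 -0.008] [ 0.593  -0.2307]
0.48 [-0.092 -0.   ] [ 0.5874 -0.2307]
0.56 [-0.092  0.007] [ 0.5819 -0.2303]
0.64 [-0.091  0.014] [ 0.5765 -0.2295]
0.72 [-0.089  0.021] [ 0.5711 -0.2282]
0.8 [-0.087  0.028] [ 0.5659 -0.2265]
0.88 [-0.085  0.035] [ 0.5608 -0.2243]
0.96 [-0.082  0.042] [ 0.5559 -0.2218]
1.04 [-0.078  0.048] [ 0.5512 -0.2189]
1.12 [-0.074  0.055] [ 0.5468 -0.2156]
1.2 [-0.069  0.06 ] [ 0.5426 -0.212 ]
1.28 [-0.064  0.066] [ 0.5387 -0.2081]
1.36 [-0.059  0.071] [ 0.5352 -0.2038]
1.44 [-0.053  0.075] [ 0.532  -0.1993]
1.52 [-0.047  0.079] [ 0.5292 -0.1946]
1.6 [-0.04   0.083] [ 0.5268 -0.1896]
```

>>> arm_command([
  [[0,-0.07,0.03,0,0],[0,-0.08,-0.04,0,0],[0,-0.09,-0.03,0,-0.8],[0,-0.09,-0.02,0,-1],[0,-0.09,-0.02,0,-1],[0,-0.09,-0.01,0,-1],[0,-0.09,0,0,-1],[0,-0.09,0.01,0,-1],[0,-0.09,0.01,0,-1],[0,-0.09,0.02,0,-1]],
])

```text
t: 29.7
eef_pos: [0.5715, -0.2291, 0.0061]
tool_rot: [0.0, 0.948, -0.318, 0.0]
contact_force: [0.8, 0.1, 0.1]
gripper_width: 0.001
grasp_force: 0.5
```

```bash
python3 - <<'E'
from st import *
o=get_obs();print(fx(o['eef_pos']),o['contact_force'],o['q'][6])
p0=cams.camera_params("top");im=cams.read_camera("top")
g=im.max(2)[155:225,335:385]
m=(g<50).astype(np.uint8);n_,l,s,c=cv2.connectedComponentsWithStats(m)
for k in range(1,n_):
    if s[k,4]>8:
        v=fx(ray(p0,c[k]+[335,155],.045));print(s[k],v,'lever',-np.radians(80)-np.arctan2(v[1]+43,v[0]-50.8))
E
```

```text
[  34.1 -110.7] [0.8086425  0.11895543 0.08438096] -1.1125864768313385
[ 23  28  27  14 183] [  28.5 -122.4] lever 0.4483356125198399
```

There is light contact (0.8 N) and the arm is tracking the arc. Continuing.

>>> arm_command([
  [[0,-0.09,0.03,0,-1],[0,-0.085,0.04,0,-1],[0,-0.08,0.05,0,-1],[0,-0.08,0.05,0,-1],[0,-0.075,0.055,0,-1],[0,-0.07,0.06,0,-1],[0,-0.065,0.066,0,-1],[0,-0.06,0.07,0,-1],[0,-0.053,0.075,0,-1],[0,0,0,0,0]],
])

```text
t: 31.0
eef_pos: [0.5318, -0.2002, 0.0061]
tool_rot: [0.001, 0.777, -0.63, 0.001]
contact_force: [0.4, -3.4, 0.5]
gripper_width: 0.001
grasp_force: 1.6
```

```bash
python3 - <<'E'
from st import *
o=get_obs();f=fx(o['eef_pos']);print(f,o['contact_force'],o['q'][6])
v=f-[50.8,-43];r=np.hypot(*v);print('r',r,'finger phi',-np.radians(80)-(np.arctan2(v[1],v[0])), 'lever if off20', )
im=cams.read_camera("wrist");cv2.imwrite("pics/w14.png",im[:,:,::-1])
E
```

```text
[ -6.3 -82.8] [ 0.39742776 -3.38052732  0.45190829] -1.711061066692878
r 69.6020833021541 finger phi 1.136604226554278 lever if off20
```

The force is 3.4 N, so the cam is nipping. A bit further, then check.

>>> arm_command([
  [[0,-0.025,0.04,0,-0.5],[0,-0.022,0.04,0,-0.5],[0,-0.015,0.03,0,0],[0,0,0,0,0],[0,0,0,0,0],[0,0,0,0,0],[0,0,0,0,0],[0,0,0,0,0],[0,0,0,0,0],[0,0,0,0,0]],
])

```text
t: 32.3
eef_pos: [0.5281, -0.1937, 0.0062]
tool_rot: [0.001, 0.75, -0.661, 0.001]
contact_force: [0.3, -4.5, -0.1]
gripper_width: -0.0
grasp_force: 2.5
```

>>> arm_command([
  [[0,-0.015,0.03,0,0],[0,-0.01,0.03,0,0],[0,0,0,0,0],[0,0,0,0,0],[0,0,0,0,0],[0,0,0,0,0],[0,0,0,0,0],[0,0,0,0,0],[0,0,0,0,0],[0,0,0,0,0]],
])

```text
t: 33.55
eef_pos: [0.5269, -0.1894, 0.0061]
tool_rot: [0.0, 0.75, -0.661, 0.0]
contact_force: [-0.4, -5.4, 0.0]
gripper_width: 0.002
grasp_force: 2.6
```

The force rises smoothly to 5.4 N. I'll release by backing off, lifting, and moving to look.

>>> arm_command([
  [[0,0.02,-0.15,0,0],[0,0.02,-0.2,0,0],[0,0,-0.1,0.3,0],[0,0,0,0.7,0],[0,0,0,0.8,0],[0,0,0,0.8,0],[0,0,0,0.8,0],[0,0.05,0.8,0,0],[0,0.05,0.8,0,0],[0,0.05,0.8,0,0]],
])

```text
t: 34.8
eef_pos: [0.538, -0.0709, 0.2111]
tool_rot: [-0.001, 0.75, -0.661, -0.0]
contact_force: [1.7, 0.5, 0.1]
gripper_width: 0.0
grasp_force: 0.0
```

>>> arm_command([
  [[0,0,0.5,0,0],[0,0,0,0,0],[0,0,0,0,0],[0,0,0,0,0],[0,0,0,0,0],[0,0,0,0,0],[0,0,0,0,0],[0,0,0,0,0],[0,0,0,0,0],[0,0,0,0,0]],
])

```text
t: 36.05
eef_pos: [0.5382, -0.0418, 0.2099]
tool_rot: [0.0, 0.751, -0.661, -0.0]
contact_force: [-0.4, 0.1, 0.2]
gripper_width: -0.001
grasp_force: 0.0
```

```bash
python3 - <<'E'
from st import *
p=cams.camera_params("wrist");o=get_obs();im=cams.read_camera("wrist");print(o['t'],o['eef_pos'],o['contact_force'])
cv2.imwrite("pics/w15.png",im[:,:,::-1])
g=cv2.cvtColor(im,cv2.COLOR_RGB2GRAY).astype(np.float32)
for nm,a,b,nn in(("near",(.04,-.02,.024),(.04,.02,.024),d),("right",(.042,-.03,.024),(.06,-.03,.024),n),("fence",(-.08,.03,.021),(.02,.03,.021),n),("bridge",(.064,-.045,.0365),(.064,-.025,.0365),d),("plate-x",(-.135,-.1,.012),(-.135,.06,.012),d)):
    c,dd,r=edge(g,p,W(*a),W(*b),nn,half=.006);print(nm,fx(c/1e3),(np.degrees(np.arctan2(dd[1],dd[0]))%90)-90+1.37,r)
E
```

```text
36.05 [ 0.53824772 -0.04181904  0.20990021] [-0.38777571  0.12476415  0.23823611]
near [39.8 -3.2] -0.08710754 0.15643090675235025
right [ 52.6 -29.6] -4.617297 0.3565226025188186
fence [-31.5  29.7] -0.0043820143 0.2829502569593252
bridge [ 63.7 -37.3] -1.8326596 0.15760500711408382
plate-x [-133.5  -38.5] 0.052205205 0.20424388111333858
```

View pics/w15.png

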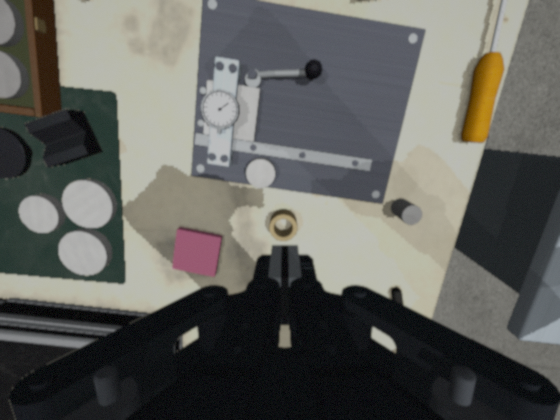

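The picture shows the block under the bridge at (247,120), the lever pointing back toward the robot with its knob at (314,68), and the bystanders undisturbed. The near edge to bridge distance is 23.9 mm, so the block is home and square. A quick check of the lever angle:

```bash
python3 - <<'E'
from st import *
p=cams.camera_params("wrist");im=cv2.imread("pics/w15.png",0)
sub=im[50:90,295:335];m=(sub<45).astype(np.uint8);ys,xs=np.nonzero(m);u=(xs.mean()+295,ys.mean()+50);print(u,len(xs))
for z in(.04,.05):
    v=fx(ray(p,u,z));print(v,'r',np.hypot(v[0]-50.8,v[1]+43),'lever',-np.radians(80)+np.pi*2-np.arctan2(v[1]+43,v[0]-50.8)%(2*np.pi))
E
```

```text
(np.float64(312.3646616541353), np.float64(69.796992481203)) 266
[-14.8 -54.2] r 66.54922989787335 lever 1.5762280259929522
[-14.2 -52.4] r 65.67617528449719 lever 1.6017095462087285
```

Lever at ~1.57 rad with radius 66, as specified, so the cam is nipped. Handing in.

```bash
python3 -c "
from station import job
print(job.hand_in())"
```

```text
the job is handed in; nothing more can be done
None
```

The block is home against the stop pins and square on the fence, the cam lever is closed to about 1.57 rad with the arm clear, and the job is handed in; clamp force and plunger lift were not measured directly, and no verdict was returned.

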